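Stock and level the shaker stand

ROBOT

A 6-joint arm with a two-finger parallel gripper is mounted at the origin on a cart in front of the work surface, level with it; the furniture and walls round the work are solid. World frame = base frame: x ahead of the robot, y to its left, z up, the work surface at z = 0. Lengths are in m, angles in rad, forces in N, time in s.
With the tool pointing down it reaches from about 0.3 to 0.75 m from the base axis. Payload 8.5 kg.
Tool frame: the origin (TCP) lies at the very end of the fingers, on their centre line; the grasp point (between the pads) lies 19 mm behind it (env.pinch_z is the distance from the TCP to the grasp point, in m); z points along the fingers, y is the line along which they close (so a half turn about z gives the same grasp; the last joint's range is limited). The gripper opens to 88 mm and grips with 3 to 60 N. Pads are 18 mm wide; open, the fingers measure 123 mm over their backs; the gripper's body (75 mm by 187 mm) begins 45 mm behind the grasp point.
Start: joints at [-1.318, 0.381, 1.297, -0, 1.464, -0.215], TCP at [0.248, -0.491, 0.239] pointing down, gripper open.
Joint ranges: [-3.11, 3.11], [-0.89, 2.33], [0.22, 2.48], [-1.42, 4.56], [0.17, 2.85], [-2.88, 2.88]. Speed limits (rad/s): [2.39, 2.39, 3.14, 3.14, 3.14, 3.14].

INTERFACE

Orientations are given as a 3x3 rotation matrix whose columns are the frame's x, y, z axes.
In Python, from bench import env gives the robot as it stands.
- The arm moves only by the shell command python3 -m handwheel 'ROWS' [FORCE]. ROWS is JSON, a list of rows, each a list of 7 numbers: the shift along the tool's x, y, z in m, then the turn, a rotation vector about the tool's x, y, z in rad, then the closure, from 0 (fully open) to 1 (shut). In form: [[x, y, z, wx, wy, wz, jaw], ...]. A call has 1 to 20 rows; each row shifts and turns the commanded pose from where the row before left it, along the tool's axes as they then stand; what a row does not reach is not made up. A row lasts 1/8 s, in which the tool goes at most 62.5 mm and 10.7 degrees, less where a joint would pass 70% of its speed; a pose out of reach is approached as far as the arm can. A call is refused whole if a number of a shift passes 0.0625 or a number of a turn 0.188, either way. A call with a gripper value outside its range is refused whole. The fingers move at their own pace and stop on an object; FORCE is the grip in N (left out, the last holds). Time passes only in rows, so rows that do not move let the fingers close. It gives the time, the measured TCP pose, the force, the opening and the grip force at its end, in the units of the state.
- env.sense(): the state, without advancing time (a new reading comes with each control period).
- env.camera(name): name is "side" or "top" or "wrist"; returns (picture, depth): 400x640x3 uint8, red, green, blue; 400x640 float32, m along the optical axis (not along the pixel's ray), 0 where there is no reading.
- env.camera_params(name): a dict with "fov_y" (degrees; the focal length in pixels is half the picture's height over the tangent of half this angle, whatever the lens; pixels are square), "cx", "cy" (the principal point, pixels), "D" ([k1, k2, p1, p2, k3] as OpenCV has them; the pictures are not rectified), "world_from_camera" (4x4, takes a point from camera to world coordinates). Camera axes: x right, y down, z forward; pixel columns grow to the right and rows downward; lengths in m; the calibration is good to about 2 mm. A picture is of the moment at which its call begins: read the wrist's pose just before it. camera_params takes no time and is no camera call; for the wrist camera it gives the pose at the moment of the call.
- env.close_job(): hands the job in; it is judged then, once.
The state is a dict: "time": time; "q": joint angles; "dq": joint speeds; "effort": joint torques, N m; "ee_pos": TCP position; "ee_rot": TCP orientation; "contact_force": force on the tool from outside, world axes, zero at the start; "torque": the same for the moment, N m; "gripper_width": opening from 0.0 (shut) to 1.0 (fully open); "grip_force": force on a finger pad.
Only numpy, scipy, OpenCV 4.12 (cv2) and the standard library are available. Lean on these libraries where they do the work, as an engineer would, in place of code of your own. Each camera call takes 0.05 s, during which the arm holds its last target. There are 200 camera calls.

TASK

Set exactly two of the three topping shakers upright on the cork pad of the little stand and leave the third where it is. Then take the red knob of the stand's levelling foot, press it down until that end of the deck is seated on its foot, and turn it until the bubble of the spirit level sits between the two black lines. Finish while still holding the knob pressed down with the bubble centred; leave the other things on the counter where they are.

Things in the scene. Friction and masses are not known exactly. Their poses are not given: they have to be found in the camera images.
- shaker_a: topping shaker, upright, a glass body with a grey cap, 44 mm in diameter and 90 mm tall, 0.1 kg; one of three alike. Origin at the centre of its underside, z up.
- shaker_b: second of the three alike shakers (44 mm diameter, 90 mm tall, origin at the centre of its underside).
- shaker_c: third of the three alike shakers (44 mm diameter, 90 mm tall, origin at the centre of its underside).
- stand: base of the shaker stand, fixed to the counter; origin under its centre. It carries a wooden deck 150 mm (x) by 270 mm (y), top about 45 mm above the counter, hinged at its +y end, with the levelling foot's knob near its -y end and the spirit level along its front (-x) edge. The deck leans up to 3 degrees at the start, knob end high.
- pad (a point): centre of the cork pad on top of the deck, z along the deck's normal. The pad is 82 mm in x and 148 mm in y, with room for two shakers 70 mm apart along y, wholly within it. Its centre lies 147 mm (+y) and 22 mm (+x) from the knob's axis.
- knob_grip (a point): grip point on the axis of the red bar knob (axis = the deck's normal), 7 mm below the bar's top. The bar is 50 mm long (this point's x), 14 mm wide (y) and 28 mm tall and can be gripped from above across its width; it stands on a round black collar 54 mm across, whose top is 21 mm below this point. Fingertips may press on the collar.
- knob: the levelling foot's knob with its collar; origin on its axis on the deck's top. It turns 1.6 rad either way from mid-travel with 0.12 N m friction and stays where it is left. Counter-clockwise seen from above lowers the knob end of the deck by about 4 mm a radian, clockwise raises it. From the start it has to go counter-clockwise by 0.25 to 1.45 rad.
- lift (a joint): how far the spring under the knob end holds the deck up off its foot: 0.02 rad when not pressed (4 mm at the knob), 0 when pressed fully down onto the foot, which takes about 7 N downward on the knob (10 N holds it surely). The bubble tells the true setting of the foot only when this is 0.
- vial (a point): middle of the spirit level's green vial (76 mm long along y, 16 mm in diameter), half way between its two black lines, at the height of the bubble; y along the vial, towards the hinged end.
- bubble_mid (a point): middle of the pale bubble, 15 mm long; it runs along the vial's y to the higher end, up to 24 mm from the middle, 0.8 mm per 0.001 rad of lean (16 mm per radian of knob turn), and settles in half a second. The lines are 22 mm apart inside: it is centred when its middle is less than about 3 mm from vial along y.
- tape_roll: roll of clear tape, 52 mm across and 18 mm tall; leave it alone.
- marker: whiteboard marker lying flat, 154 mm long; leave it alone.
- sauce_yellow: yellow sauce squeeze bottle, 52 mm across and 178 mm tall; leave it alone.
- cheese_dish: yellow dish that looks like cheese, 71 x 94 x 47 mm; leave it alone.

How it is judged:
On the way, in this order (a step that is already met when the one before it is completed fails the run):
1. exactly two shakers stand released on the cork pad, the third where it was (((x of shaker_b in the frame of pad between -0.036 and 0.036 m and y of shaker_b in the frame of pad between -0.069 and 0.069 m and z of shaker_b in the frame of pad between -0.004 and 0.006 m and angle between each of shaker_b, shaker_c, shaker_a's own z axis and vertical below 0.12 rad and linear speed of each of shaker_b, shaker_c below 0.03 m/s and x of shaker_c in the frame of pad between -0.036 and 0.036 m and y of shaker_c in the frame of pad between -0.069 and 0.069 m and z of shaker_c in the frame of pad between -0.004 and 0.006 m and distance of shaker_a from where it was at the start of the episode below 0.04 m) or (x of shaker_a in the frame of pad between -0.036 and 0.036 m and y of shaker_a in the frame of pad between -0.069 and 0.069 m and z of shaker_a in the frame of pad between -0.004 and 0.006 m and angle between each of shaker_a, shaker_c, shaker_b's own z axis and vertical below 0.12 rad and linear speed of each of shaker_a, shaker_c below 0.03 m/s and x of shaker_c in the frame of pad between -0.036 and 0.036 m and y of shaker_c in the frame of pad between -0.069 and 0.069 m and z of shaker_c in the frame of pad between -0.004 and 0.006 m and distance of shaker_b from where it was at the start of the episode below 0.04 m) or (x of shaker_a in the frame of pad between -0.036 and 0.036 m and y of shaker_a in the frame of pad between -0.069 and 0.069 m and z of shaker_a in the frame of pad between -0.004 and 0.006 m and angle between each of shaker_a, shaker_b, shaker_c's own z axis and vertical below 0.12 rad and linear speed of each of shaker_a, shaker_b below 0.03 m/s and x of shaker_b in the frame of pad between -0.036 and 0.036 m and y of shaker_b in the frame of pad between -0.069 and 0.069 m and z of shaker_b in the frame of pad between -0.004 and 0.006 m and distance of shaker_c from where it was at the start of the episode below 0.04 m)) and contact force between the fingers and shaker_a below 0.1 N and contact force between the fingers and shaker_b below 0.1 N and contact force between the fingers and shaker_c below 0.1 N), for 0.2 s.
2. the knob is pressed home and the bubble is centred (value of joint lift below 0.004 rad and contact force between the fingers and knob above 3 N and y of bubble_mid in the frame of vial between -0.0035 and 0.0035 m), for 0.2 s.
At the end, for the whole second after the job is handed in: Two shakers upright and at rest on the pad (axes within 36 mm in x, 69 mm in y of its centre), untouched; the third within 40 mm of its start; fingers on the knob (over 3 N), joint lift under 0.004 rad, bubble within 3.5 mm of the vial's middle along y (all of step 1 and all of step 2); the arm keeps its last pose, push and grip.
It fails at once if another thing on the counter is moved by more than 40 mm or tipped (distance of any of tape_roll, marker, sauce_yellow, cheese_dish from where it was at the start of the episode above 0.04 m or angle between any of tape_roll, sauce_yellow, cheese_dish's own z axis and vertical above 0.5 rad).
It also fails if it takes over 58 s, if anything falls off the work surface, if the arm or the gripper's body presses on something with over 40 N, if the wrist force passes 120 N, or if a joint passes its speed limit or range.

## Working session

There is one attempt and no reset: what is moved stays moved. The work goes in short steps, Python scripts to look and compute and a shell command to move; the robot and the scene stay as the last step left them, time stands still between calls to the robot, and variables do not carry over. Pictures are saved under pics/ and viewed, at most 10 in all, crops included, and the job is handed in when it is done.

```bash
ls; mkdir -p pics
cat > h.py <<'E'
from bench import env
import numpy as np, cv2
def shot(n,f):
    s=env.sense(); p=env.camera_params(n); im,d=env.camera(n)
    np.savez('pics/'+f+'.npz',im=im,d=d,**{k:np.array(v) for k,v in p.items()})
    cv2.imwrite('pics/'+f+'.png',im[:,:,::-1]); return im,d,p
def load(f): return dict(np.load('pics/'+f+'.npz'))
def ray(c,u,v):
    f=200/np.tan(np.radians(float(c['fov_y']))/2)
    K=np.array([[f,0,float(c['cx'])],[0,f,float(c['cy'])],[0,0,1]])
    n=cv2.undistortPoints(np.array([[[u,v]]],float),K,np.array(c['D'],float))[0,0]
    return np.array([n[0],n[1],1])
def pt(c,u,v,z=None):
    T=np.array(c['world_from_camera']); r=ray(c,u,v)
    if z is None:
        d=c['d'][int(v)-1:int(v)+2,int(u)-1:int(u)+2]; d=np.median(d[d>0]) if (d>0).any() else np.nan
        return T[:3,:3]@(r*d)+T[:3,3]
    w=T[:3,:3]@r; return T[:3,3]+w*(z-T[2,3])/w[2]
E
python3 - <<'E'
from h import *
for n in ['side','top']: 
    im,d,p=shot(n,n+'0'); print(n,p['fov_y'],np.round(p['world_from_camera'],3).tolist())
print(env.sense())
E
```

```text
pics
side 49.93985911054017 [[-0.867, -0.323, 0.379, 0.088], [-0.498, 0.54, -0.679, 0.762], [0.015, -0.777, -0.629, 0.855], [0.0, 0.0, 0.0, 1.0]]
top 57.81166288759676 [[-0.008, -0.995, 0.102, 0.484], [-1.0, 0.006, -0.023, -0.056], [0.022, -0.102, -0.995, 0.969], [0.0, 0.0, 0.0, 1.0]]
{'time': 0.1, 'q': array([-1.31834620e+00,  3.81125871e-01,  1.29816043e+00, -2.20330962e-05,
        1.46358976e+00, -2.15336566e-01]), 'dq': array([ 0.00065053, -0.00258711, -0.00238509,  0.00011325,  0.00121919,
        0.00236417]), 'effort': array([ 3.47503032e-03, -4.38650215e+01, -2.24909896e+01,  7.14563811e-02,
        3.41944769e-02, -5.91662160e-05]), 'ee_pos': array([ 0.24791239, -0.49067684,  0.23820927]), 'ee_rot': array([[ 8.92567453e-01,  4.50913767e-01, -3.41776205e-04],
       [ 4.50913825e-01, -8.92566631e-01,  1.23724853e-03],
       [ 2.52834357e-04, -1.25843938e-03, -9.99999176e-01]]), 'contact_force': array([ 0.87551137,  0.16040864, -0.10173765]), 'torque': array([ 0.0302215 , -0.0035087 ,  0.02551695]), 'grip_force': 0.0, 'gripper_width': 0.9974773277457205}
```

View pics/top0.png

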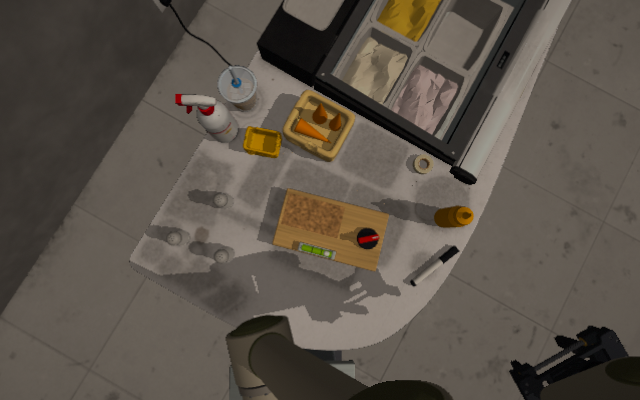

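View pics/side0.png

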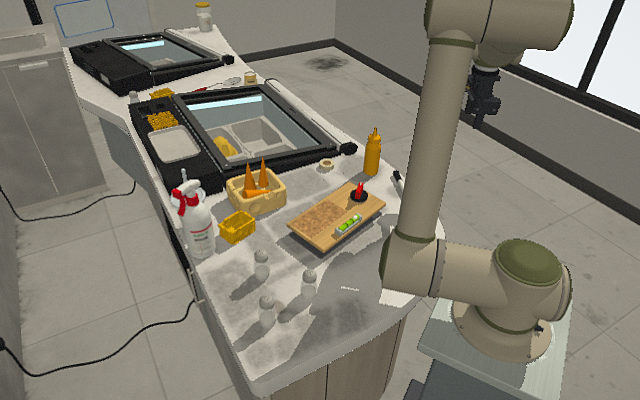

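The top view (up is +x, right is -y) shows shaker caps near (221,199), (175,237) and (221,256), the pad near (312,213), the knob at (368,238) and the vial at (317,250). I'll enlarge this area.

Run:
```python
from h import *
im=cv2.imread('pics/top0.png')[180:280,150:400]
cv2.imwrite('pics/c1.png',cv2.resize(im,(800,320),interpolation=cv2.INTER_CUBIC))
c=load('top0')
for n,u,v in [('s1',221,199),('s2',175,237),('s3',221,256),('k',368,238),('pad',312,213),('p2',335,216),('p3',290,205),('deck',350,250)]:
    print(n,pt(c,u,v).round(4))
# cap points of depth in region z 0.075-0.1
H,W=c['d'].shape
from itertools import product
P=[pt(c,u,v) for v,u in product(range(185,272),range(160,236)) if c['d'][v,u]>0]
P=np.array(P);m=(P[:,2]>.08)&(P[:,2]<.1);Q=P[m]
_,l,ce=cv2.kmeans(Q[:,:2].astype(np.float32),3,None,(3,50,1e-4),5,cv2.KMEANS_PP_CENTERS)
for i in range(3):
    q=Q[l[:,0]==i];print(ce[i],len(q),q.min(0).round(3),q.max(0).round(3))
```

```text
s1 [0.5652 0.1661 0.0881]
s2 [0.4748 0.2734 0.0873]
s3 [0.4288 0.1631 0.0887]
k [ 0.4684 -0.1885  0.0939]
pad [ 0.5318 -0.0541  0.047 ]
p2 [ 0.5237 -0.1124  0.0488]
p3 [0.5529 0.0021 0.0431]
deck [ 0.4381 -0.1489  0.0518]
[0.42851174 0.16554257] 128 [0.414 0.153 0.08 ] [0.443 0.182 0.089]
[0.5654272 0.1704121] 125 [0.551 0.158 0.08 ] [0.581 0.185 0.089]
[0.47281852 0.28088906] 139 [0.458 0.268 0.08 ] [0.487 0.296 0.089]
```

View pics/c1.png

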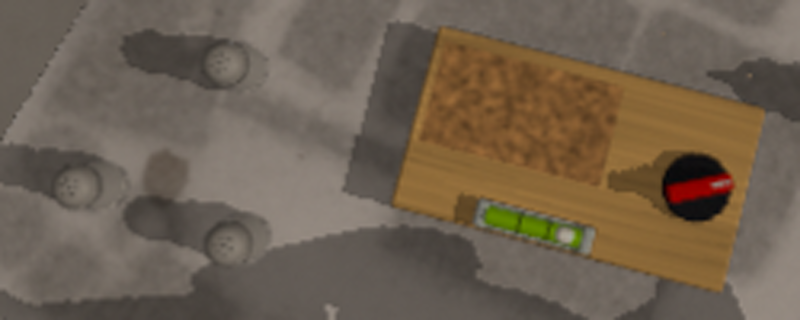

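Run:
```python
from h import *
c=load('top0')
f=lambda a:(a[0]/3.2+150,a[1]/3.2+180)
C=[(443,38),(621,85),(602,187),(421,140)]  # hinge+x, knob+x, knob-x, hinge-x
Z=[.0435,.050,.050,.0435]
W=np.array([pt(c,*f(p),z) for p,z in zip(C,Z)]);print(W.round(4))
y=(W[0]+W[3]-W[1]-W[2])[:2];Ly=np.linalg.norm(y)/2;y/=np.linalg.norm(y);x=np.array([y[1],-y[0]])
pc=W[:,:2].mean(0);print('pad',pc,'y',y,'Ly',Ly,'yaw',np.degrees(np.arctan2(-y[0],y[1])))
D=[(440,27),(765,110),(724,292),(393,206)]
V=np.array([pt(c,*f(p),z)[:2] for p,z in zip(D,[.042,.055,.055,.042])]);print('deckc',V.mean(0),np.linalg.norm(V[0]-V[1]),np.linalg.norm(V[0]-V[3]))
yd=(V[0]-V[1]+V[3]-V[2]);print('yaw deck',np.degrees(np.arctan2(-yd[0],yd[1])))
k=pt(c,*f((697,187)),.066)[:2];print('knob collar',k,'pred',pc-.147*y-.022*x)
a=pt(c,*f((668,193)),.09);b=pt(c,*f((733,183)),.09);print('bar ends',a,b,np.degrees(np.arctan2(*(a-b)[1::-1])),np.linalg.norm(a-b))
for dy in (.047,-.02): print('target',pc+dy*y)
for u,v in [(318,112),(326,100),(262,141)]: print(pt(c,u,v))
# deck plane fit
P=np.array([pt(c,u,v) for u in range(285,345,4) for v in range(200,230,4)]);P=P[(P[:,2]>.035)&(P[:,2]<.06)]
A=np.c_[P[:,:2]-pc,np.ones(len(P))];print('plane',np.linalg.lstsq(A,P[:,2],rcond=None)[0],len(P))
```

```text
[[ 0.5866  0.0061  0.0435]
 [ 0.5475 -0.1357  0.05  ]
 [ 0.4671 -0.1195  0.05  ]
 [ 0.5053  0.0234  0.0435]]
pad [ 0.52662967 -0.05645435] y [0.26190408 0.96509391] Ly 0.14749771007387508 yaw -15.18307363584004
deckc [ 0.49031228 -0.10204922] 0.26672756167277345 0.14687483787169645
yaw deck -14.881566530309911
knob collar [ 0.46681497 -0.19217678] pred [ 0.4668977  -0.19256126]
bar ends [ 0.46296835 -0.16654892  0.09      ] [ 0.4700595  -0.21589359  0.09      ] 98.17778590911246 0.0498515950641335
target [ 0.53893916 -0.01109493]
target [ 0.52139159 -0.07575622]
[ 0.78090142 -0.07050221  0.09185171]
[ 0.82060412 -0.09164977  0.06801939]
[0.72872762 0.07958671 0.00869694]
plane [-0.0200334  -0.04178309  0.04713435] 119
```

```bash
python3 -m handwheel '[[0,0,0,0,0,-0.168,0],[0,0,0,0,0,-0.168,0],[0,0,0,0,0,-0.168,0],[0,0,0,0,0,-0.168,0],[0,0,0,0,0,-0.168,0],[0.056,0,0,0,0,0,0],[0.056,0,0,0,0,0,0],[0.056,0,0,0,0,0,0],[0.056,0,0,0,0,0,0],[0.056,0,0,0,0,0,0],[0.056,0,0,0,0,0,0],[0.056,0,0,0,0,0,0],[0.056,0,0,0,0,0,0],[0.056,0,0,0,0,0,0],[0.056,0,0,0,0,0,0],[0.056,0,0,0,0,0,0],[0.056,0.004,0,0,0,0,0],[0.009,0,0,0,0,0,0],[0,0,0,0,0,0,0]]' 15
python3 - <<'E'
from h import *
im,d,p=shot('wrist','w1'); s=env.sense(); print(s['time'],s['ee_pos'],s['ee_rot'].round(3).tolist(),s['q'].round(2))
E
```

```text
time: 2.48
ee_pos: [0.4286, 0.1655, 0.2384]
ee_rot: [[0.259, 0.966, -0.001], [0.966, -0.259, -0.0], [-0.001, -0.001, -1.0]]
contact_force: [-0.4, -0.4, -0.2]
gripper_width: 1.0
grip_force: 0.0
2.525 [0.42857672 0.1649083  0.23855569] [[0.26, 0.966, -0.001], [0.966, -0.26, -0.0], [-0.001, -0.001, -1.0]] [ 0.11  0.22  1.53 -0.    1.39  0.37]
```

View pics/w1.png

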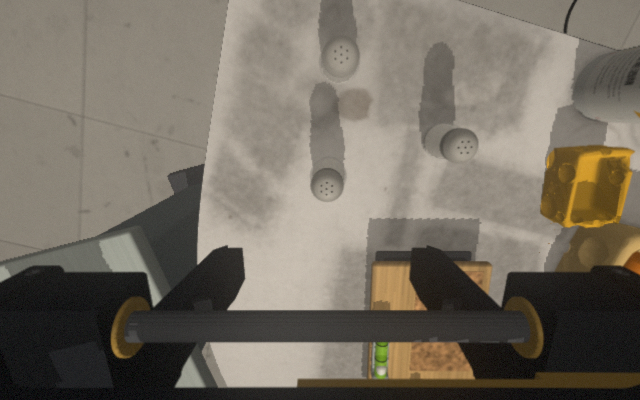

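The wrist view shows shaker caps at (327,184), (460,146) and (340,57); the nearest is the one I want.

Run:
```python
from h import *
c=load('w1')
for u,v in [(327,184),(460,146),(340,57)]: print(pt(c,u,v,.088),pt(c,u,v))
```

```text
[0.43088662 0.17373663 0.088     ] [0.43100942 0.17419695 0.09004833]
[0.56341239 0.17669091 0.088     ] [0.56271832 0.1770776  0.08980022]
[0.47164853 0.2814998  0.088     ] [0.47150483 0.2812434  0.08986439]
```

Run:
```python
from h import *
c=load('w1'); t=load('top0')
print(pt(c,372,263,.042),pt(c,492,264,.042), 'top',pt(t,393/3.2+150,206/3.2+180,.042),pt(t,440/3.2+150,27/3.2+180,.042))
P=np.array([pt(c,u,v) for v in range(120,205) for u in range(305,485) if c['d'][v,u]>0]);Q=P[(P[:,2]>.078)&(P[:,2]<.1)]
for a,b in((0,.5),(.5,1)):
    q=Q[(Q[:,0]>a)&(Q[:,0]<b)];print(q.mean(0).round(4),q.min(0).round(3),q.max(0).round(3))
im,d,p=shot('top','top1')
```

```text
[0.45616598 0.05156006 0.042     ] [0.59997118 0.01172781 0.042     ] top [0.4535093  0.04539693 0.042     ] [0.59569273 0.00857178 0.042     ]
[0.4299 0.1722 0.086 ] [0.412 0.154 0.078] [0.446 0.187 0.09 ]
[0.5643 0.1769 0.0861] [0.55  0.158 0.078] [0.585 0.192 0.091]
```

Run:
```python
from h import *
s=load('side0')
im=cv2.imread('pics/side0.png')[180:330,220:400]
cv2.imwrite('pics/c2.png',cv2.resize(im,(720,600),interpolation=cv2.INTER_CUBIC))
```

```text
(no output)
```

View pics/c2.png

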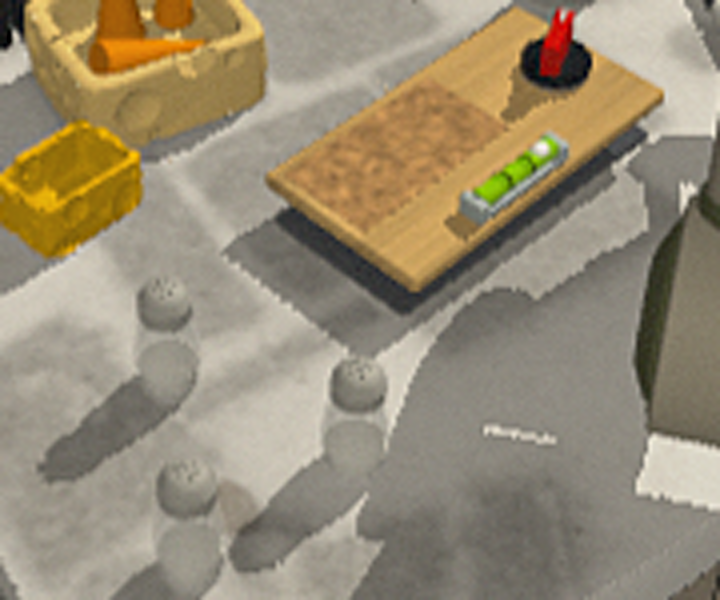

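Run:
```python
from h import *
c=load('side0')
for n,u,v,z in [('s3 holes',360,372,.089),('s1 holes',166,290,.089),('s2 holes',187,473,.089),('s3 cap',357,385,.08),('hinge-x',413,278,.042),('hinge+x',268,182,.042),('pad hinge+x',290,182,.0435)]:
    print(n,pt(c,u/4+220,v/4+180,z).round(4))
```

```text
s3 holes [0.425  0.1743 0.089 ]
s1 holes [0.5615 0.1778 0.089 ]
s2 holes [0.4701 0.2868 0.089 ]
s3 cap [0.4254 0.177  0.08  ]
hinge-x [0.4569 0.0497 0.042 ]
hinge+x [0.5901 0.0194 0.042 ]
pad hinge+x [0.576  0.0129 0.0435]
```

The side view agrees with the wrist view (y about 0.174), so I'll use the wrist numbers for the grasp.

```bash
python3 -m handwheel '[[0.0075,-0.001,0.03,0,0,0,0],[0,0,0.035,0,0,0,0],[0,0,0.035,0,0,0,0],[0,0,0.035,0,0,0,0],[0,0,0.03,0,0,0,0],[0,0,0.025,0,0,0,0],[0,0,0.015,0,0,0,0],[0,0,0,0,0,0,0],[0,0,0,0,0,0,0.6],[0,0,0,0,0,0,0.6],[0,0,0,0,0,0,0.6],[0,0,0,0,0,0,0.6],[0,0,0,0,0,0,0.6]]' 15
```

```text
time: 4.2
ee_pos: [0.43, 0.1732, 0.0339]
ee_rot: [[0.26, 0.966, 0.0], [0.966, -0.26, 0.0], [0.0, 0.0, -1.0]]
contact_force: [0.2, -0.7, 1.3]
gripper_width: 0.456
grip_force: 14.0
```

```bash
python3 -m handwheel '[[0,0,-0.02,0,0,0,0.6],[0,0,-0.04,0,0,0,0.6],[0,0,-0.05,0,0,0,0.6],[0,0,-0.05,0,0,0,0.6],[-0.02,0.022,-0.03,0,0,0,0.6],[-0.035,0.037,0,0,0,0,0.6],[-0.035,0.037,0,0,0,0,0.6],[-0.033,0.036,0,0,0,0,0.6],[-0.02,0.022,0,0,0,0,0.6],[0,0,0,0,0,0,0.6],[0,0,0,0,0,0,0.6]]'
python3 - <<'E'
from h import *
im,d,p=shot('wrist','w2'); s=env.sense(); print(s['time'],s['ee_pos'])
E
```

```text
time: 5.58
ee_pos: [0.5408, -0.0042, 0.2235]
ee_rot: [[0.26, 0.966, -0.001], [0.966, -0.26, 0.0], [0.0, -0.001, -1.0]]
contact_force: [-0.9, 0.2, 0.4]
gripper_width: 0.454
grip_force: 14.8
5.625 [ 0.54081348 -0.00400162  0.22373741]
```

View pics/w2.png

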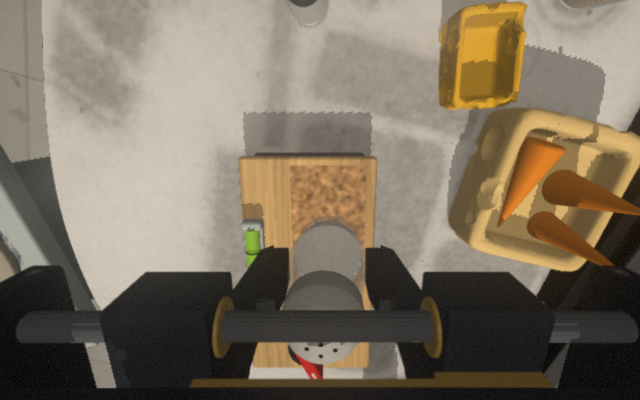

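The wrist view shows the shaker held, with the pad's hinge-side corners at (291,166) and (366,166).

Run:
```python
from h import *
c=load('w2')
a=pt(c,290.5,165.5,.0435);b=pt(c,366.5,165.5,.0435);print(a,b,np.linalg.norm(a-b))
y=np.array([.2588,.9659]);m=((a+b)/2)[:2];pc=m-.074*y;print('pad',pc,'yaw',np.degrees(np.arctan2(*(b-a)[1::-1])))
e=env.sense()['ee_pos'][:2]
for dy in(.047,-.02):
    g=pc+dy*y-e;print(dy,'xt',g@y,'yt',g@[.9659,-.2588])
# shaker base centre in hand: glass bottom ~ (327,255)
print(pt(c,327,255),pt(c,327,225))
```

```text
[0.50878222 0.02723986 0.0435    ] [0.58758548 0.00604433 0.0435    ] 0.0816039505941325
pad [ 0.52903265 -0.05483451] yaw -15.054435018509066
0.047 xt -0.005151168582695468 yt 0.0017764495101805736
-0.02 xt -0.07214716533269547 yt 0.0017764495101805645
[0.54488804 0.01070868 0.24480486] [0.54591958 0.0145271  0.21694168]
```

```bash
python3 -m handwheel '[[-0.003,0.001,0.02,0,0,0,0.6],[0,0,0.035,0,0,0,0.6],[0,0,0.035,0,0,0,0.6],[0,0,0.03,0,0,0,0.6],[0,0,0.015,0,0,0,0.6],[0,0,0.004,0,0,0,0.6],[0,0,0,0,0,0,0.6],[0,0,0,0,0,0,0.6]]'; python3 -m handwheel '[[0,0,0.002,0,0,0,0.6],[0,0,0,0,0,0,0.6]]';  python3 -m handwheel '[[0,0,0.001,0,0,0,0.6],[0,0,0,0,0,0,0.6]]'
```

```text
time: 6.62
ee_pos: [0.5421, -0.0082, 0.0857]
ee_rot: [[0.26, 0.966, 0.002], [0.966, -0.26, -0.0], [0.0, 0.002, -1.0]]
contact_force: [-0.3, -0.6, 0.5]
gripper_width: 0.453
grip_force: 14.8
time: 6.88
ee_pos: [0.5416, -0.0081, 0.0829]
ee_rot: [[0.26, 0.966, 0.0], [0.966, -0.26, -0.0], [0.0, 0.0, -1.0]]
contact_force: [0.2, -0.6, -1.2]
gripper_width: 0.456
grip_force: 14.8
time: 7.12
ee_pos: [0.5416, -0.0081, 0.0817]
ee_rot: [[0.26, 0.966, -0.0], [0.966, -0.26, 0.0], [0.0, -0.0, -1.0]]
contact_force: [0.4, 0.9, -1.0]
gripper_width: 0.453
grip_force: 14.8
```

```bash
python3 -m handwheel '[[0,0,0.001,0,0,0,0.6],[0,0,0,0,0,0,0.6]]';  python3 -m handwheel '[[0,0,0.001,0,0,0,0.6],[0,0,0,0,0,0,0.6]]'
```

```text
time: 7.38
ee_pos: [0.5416, -0.0081, 0.0807]
ee_rot: [[0.26, 0.966, -0.0], [0.966, -0.26, 0.0], [-0.0, -0.0, -1.0]]
contact_force: [0.6, 0.9, -0.6]
gripper_width: 0.456
grip_force: 14.8
time: 7.62
ee_pos: [0.5416, -0.0081, 0.0797]
ee_rot: [[0.26, 0.966, -0.0], [0.966, -0.26, 0.0], [0.0, -0.0, -1.0]]
contact_force: [-0.2, -0.7, 0.2]
gripper_width: 0.457
grip_force: 14.8
```

```bash
python3 -m handwheel '[[0,0,0.001,0,0,0,0.6],[0,0,0,0,0,0,0.5],[0,0,0,0,0,0,0.4],[0,0,0,0,0,0,0.2],[0,0,0,0,0,0,0],[0,0,0,0,0,0,0],[0,0,0,0,0,0,0],[0,0,-0.02,0,0,0,0],[0,0,-0.04,0,0,0,0],[0,0,-0.04,0,0,0,0],[0,0,-0.02,0,0,0,0],[0.03,-0.004,0,0,0,0,0],[0.04,-0.006,0,0,0,0,0],[0.04,-0.006,0,0,0,0,0],[0.04,-0.006,0,0,0,0,0],[0.033,-0.004,0,0,0,0,0],[0,0,0,0,0,0,0],[0,0,0,0,0,0,0]]'
python3 - <<'E'
from h import *
im,d,p=shot('wrist','w3');shot('top','top2'); s=env.sense(); print(s['time'],s['ee_pos'])
a=cv2.imread('pics/w3.png');b=cv2.imread('pics/top2.png')[170:270,200:400]
cv2.imwrite('pics/c3.png',np.vstack([cv2.resize(a,(480,300)),cv2.resize(b,(480,240),interpolation=cv2.INTER_CUBIC)]))
E
```

```text
time: 9.88
ee_pos: [0.564, 0.1748, 0.1986]
ee_rot: [[0.26, 0.966, -0.0], [0.966, -0.26, -0.0], [-0.0, -0.0, -1.0]]
contact_force: [-1.4, 0.3, -0.7]
gripper_width: 1.001
grip_force: 0.0
9.975 [0.56409714 0.17432062 0.19875093]
```

View pics/c3.png

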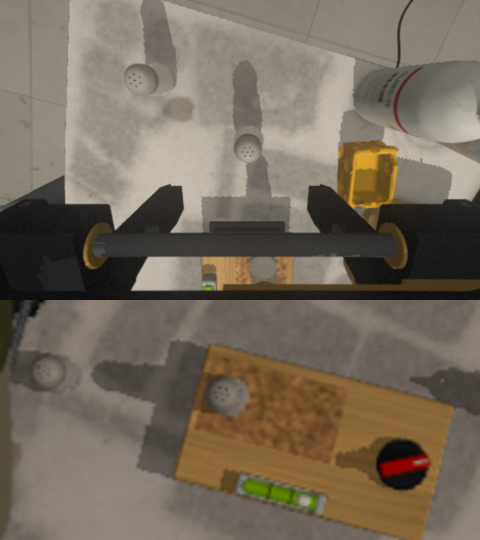

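Shaker 1 stands on the pad at its hinge end. The next shaker's cap is at about (331,199) in the wrist image.

Run:
```python
from h import *
c=load('w3');t=load('top2')
print(pt(c,330.7,198.7,.088))
y=np.array([.2588,.9659]);x=np.array([.9659,-.2588])
g=pt(t,200+228/2.4,170+95/2.4,.133)[:2];P=np.array([.5266,-.0565]);print('placed',g,'in pad',(g-P)@x,(g-P)@y)
```

```text
[0.56842241 0.17833989 0.088     ]
placed [ 0.53555913 -0.01513663] in pad -0.0020512153602759084 0.04227150409803207
```

```bash
python3 -m handwheel '[[0.004,0.002,0.02,0,0,0,0],[0,0,0.035,0,0,0,0],[0,0,0.035,0,0,0,0],[0,0,0.035,0,0,0,0],[0,0,0.025,0,0,0,0],[0,0,0.015,0,0,0,0],[0,0,0,0,0,0,0],[0,0,0,0,0,0,0.6],[0,0,0,0,0,0,0.6],[0,0,0,0,0,0,0.6],[0,0,0,0,0,0,0.6],[0,0,0,0,0,0,0.6]]' 15
```

```text
time: 11.48
ee_pos: [0.5673, 0.1787, 0.0339]
ee_rot: [[0.26, 0.966, 0.001], [0.966, -0.26, -0.0], [0.0, 0.001, -1.0]]
contact_force: [-1.0, 0.5, 1.0]
gripper_width: 0.456
grip_force: 4.7
```

```bash
python3 -m handwheel '[[0,0,-0.02,0,0,0,0.6],[0,0,-0.04,0,0,0,0.6],[0,0,-0.05,0,0,0,0.6],[0,0,-0.05,0,0,0,0.6],[0,0,-0.02,0,0,0,0.6],[-0.02,0,0,0,0,0,0.6],[-0.04,0.004,0,0,0,0,0.6],[-0.045,0.005,0,0,0,0,0.6],[-0.045,0.005,0,0,0,0,0.6],[-0.045,0.005,0,0,0,0,0.6],[-0.038,0.004,0,0,0,0,0.6],[-0.02,0.001,0,0,0,0,0.6],[0,0,0,0,0,0,0.6],[0,0,0,0,0,0,0.6]]'
```

```text
time: 13.22
ee_pos: [0.524, -0.0715, 0.213]
ee_rot: [[0.26, 0.966, -0.001], [0.966, -0.26, 0.001], [0.0, -0.001, -1.0]]
contact_force: [0.1, -0.1, -0.1]
gripper_width: 0.449
grip_force: 14.8
```

```bash
python3 -m handwheel '[[-0.001,0,0.02,0,0,0,0.6],[0,0,0.035,0,0,0,0.6],[0,0,0.035,0,0,0,0.6],[0,0,0.025,0,0,0,0.6],[0,0,0.01,0,0,0,0.6],[0,0,0.003,0,0,0,0.6],[0,0,0.002,0,0,0,0.6],[0,0,0,0,0,0,0.6],[0,0,0,0,0,0,0.6]]';python3 -m handwheel '[[0,0,0.0005,0,0,0,0.6],[0,0,0,0,0,0,0.5],[0,0,0,0,0,0,0.4],[0,0,0,0,0,0,0.2],[0,0,0,0,0,0,0],[0,0,0,0,0,0,0],[0,0,0,0,0,0,0],[0,0,-0.02,0,0,0,0],[0,0,-0.04,0,0,0,0],[0,0,-0.04,0,0,0,0],[0,0,-0.03,0,0,0,0],[-0.05,0,0,0,0,0,0],[-0.05,0,0,0,0,0,0],[0,0,0,0,0,0,0],[0,0,0,0,0,0,0]]'
python3 - <<'E'
from h import *
im,d,p=shot('wrist','w4');shot('top','top3');shot('side','side3'); s=env.sense(); print(s['time'],s['ee_pos'])
a=cv2.imread('pics/w4.png');b=cv2.imread('pics/side3.png')[180:280,240:400]
cv2.imwrite('pics/c4.png',np.vstack([cv2.resize(a,(480,300)),cv2.resize(b,(480,300),interpolation=cv2.INTER_CUBIC)]))
E
```

```text
time: 14.35
ee_pos: [0.5244, -0.0729, 0.0842]
ee_rot: [[0.26, 0.966, 0.001], [0.966, -0.26, -0.0], [-0.0, 0.001, -1.0]]
contact_force: [0.2, 0.3, -1.6]
gripper_width: 0.445
grip_force: 14.8
time: 16.23
ee_pos: [0.4982, -0.169, 0.2132]
ee_rot: [[0.26, 0.966, -0.0], [0.966, -0.26, 0.0], [0.0, -0.0, -1.0]]
contact_force: [0.2, 1.0, -0.4]
gripper_width: 1.0
grip_force: 0.0
16.375 [ 0.49841773 -0.16836014  0.2132652 ]
```

View pics/c4.png

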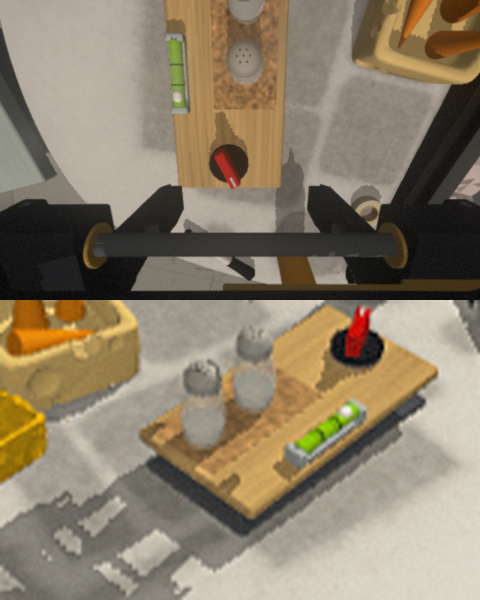

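Two shakers stand upright on the pad. The collar is at about (305,216) in the wrist image, and the red bar runs from (291,200) to (315,248).

Run:
```python
from h import *
c=load('w4');t=load('top3')
y=np.array([.2588,.9659]);x=np.array([.9659,-.2588])
def s(u,v,z): return pt(c,u*4/3,v*4/3,z)
print('collar',s(229,162,.067))
im=c['im'].astype(int);m=((im[:,:,0]>110)&(im[:,:,1]<50)&(im[:,:,2]<60));m[:180]=0;m[260:]=0;m[:,:270]=0;m[:,340:]=0
V,U=np.nonzero(m)
P=np.array([pt(c,u,v) for u,v in zip(U,V)]);print('z',np.percentile(P[:,2],[5,50,95]),len(P))
Q=P[P[:,2]>np.percentile(P[:,2],98)-.006]
r=cv2.minAreaRect((Q[:,:2]*1000).astype(np.float32));print('top rect',r)
l=cv2.fitLine((Q[:,:2]*1000).astype(np.float32),cv2.DIST_L2,0,.01,.01).ravel();print('ang',np.degrees(np.arctan2(l[1],l[0])),len(Q))
pc=np.array([.529,-.055])
g=s(244,55,.136)[:2]-pc;print('near shaker in pad',g@x,g@y); print('pad pred knob',pc-.147*y-.022*x, env.sense()['ee_pos'])
```

```text
collar [ 0.47102649 -0.18608293  0.067     ]
z [0.09275507 0.09441015 0.09542678] 543
top rect ((469.20501708984375, -187.31405639648438), (13.252405166625977, 46.99961471557617), 11.22979736328125)
ang -75.93293 543
near shaker in pad -0.0011411479894233984 -0.016054870707747956
pad pred knob [ 0.4697066 -0.1912937] [ 0.49841773 -0.16836014  0.2132652 ]
```

```bash
python3 -m handwheel '[[-0.0255,-0.0235,0,0,0,0,0],[0,0,0,0,0,-0.151,0],[0,0,0,0,0,-0.151,0],[0,0,0,0,0,-0.151,0],[0,0,0.02,0,0,0,0],[0,0,0.035,0,0,0,0],[0,0,0.035,0,0,0,0],[0,0,0.03,0,0,0,0],[0,0,0.015,0,0,0,0],[0,0,0.008,0,0,0,0],[0,0,0,0,0,0,0],[0,0,0,0,0,0,0.5],[0,0,0,0,0,0,0.85],[0,0,0,0,0,0,1],[0,0,0,0,0,0,1],[0,0,0,0,0,0,1],[0,0,0,0,0,0,1]]' 30
```

```text
time: 18.5
ee_pos: [0.4689, -0.1879, 0.0702]
ee_rot: [[-0.189, 0.982, -0.0], [0.982, 0.189, 0.0], [0.0, -0.0, -1.0]]
contact_force: [0.3, 0.8, 0.3]
gripper_width: 0.349
grip_force: 0.0
```

```bash
python3 -m handwheel '[[0,0,0,0,0,0,1],[0,0,0,0,0,0,1],[0,0,0,0,0,0,1],[0,0,0,0,0,0,1]]' 30; python3 -m handwheel '[[0,0,0.002,0,0,0,1],[0,0,0.002,0,0,0,1],[0,0,0.001,0,0,0,1],[0,0,0,0,0,0,1]]'
```

```text
time: 19.0
ee_pos: [0.4688, -0.1879, 0.0702]
ee_rot: [[-0.189, 0.982, -0.0], [0.982, 0.189, -0.0], [0.0, -0.0, -1.0]]
contact_force: [-0.8, 0.1, 0.2]
gripper_width: 0.154
grip_force: 29.9
time: 19.5
ee_pos: [0.4693, -0.1888, 0.0658]
ee_rot: [[-0.189, 0.982, 0.001], [0.982, 0.189, -0.002], [-0.002, 0.001, -1.0]]
contact_force: [-2.2, -3.7, 7.4]
gripper_width: 0.155
grip_force: 29.9
```

```bash
python3 -m handwheel '[[0,0,0.001,0,0,0,1],[0,0,0,0,0,0,1]]'; python3 -m handwheel '[[0,0,0.001,0,0,0,1],[0,0,0,0,0,0,1],[0,0,0,0,0,0,1]]'
python3 - <<'E'
from h import *
for n in ['top','side','wrist']: shot(n,n+'5')
a=cv2.imread('pics/top5.png')[215:275,285:385];b=cv2.imread('pics/side5.png')[200:260,310:410]
cv2.imwrite('pics/c5.png',np.vstack([cv2.resize(x,(480,288),interpolation=cv2.INTER_CUBIC) for x in (a,b)]))
E
```

```text
time: 19.75
ee_pos: [0.4696, -0.1889, 0.0654]
ee_rot: [[-0.189, 0.982, 0.003], [0.982, 0.189, -0.003], [-0.003, 0.002, -1.0]]
contact_force: [-2.5, -3.4, 12.7]
gripper_width: 0.159
grip_force: 30.0
time: 20.12
ee_pos: [0.47, -0.1891, 0.0651]
ee_rot: [[-0.189, 0.982, 0.004], [0.982, 0.189, -0.003], [-0.004, 0.003, -1.0]]
contact_force: [-3.0, -1.6, 18.3]
gripper_width: 0.155
grip_force: 30.0
```

View pics/c5.png

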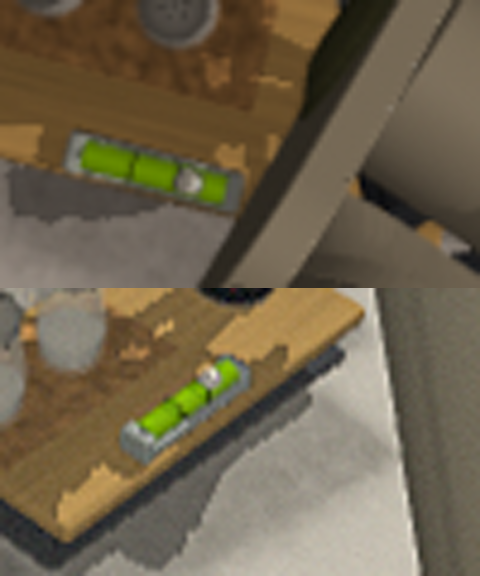

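Seated under about 18 N. The bubble sits about 18 mm toward the knob end in the top crop (bubble at (189,180), vial middle near (156,171)), so it needs about 1.1 rad counter-clockwise.

```bash
python3 -m handwheel '[[0,0,0.0003,0,0,-0.1,1],[0,0,0.0004,0,0,-0.1,1],[0,0,0.0004,0,0,-0.1,1],[0,0,0.0004,0,0,-0.1,1],[0,0,0,0,0,0,1]]' 40; python3 -m handwheel '[[0,0,0.0004,0,0,-0.1,1],[0,0,0.0004,0,0,-0.1,1],[0,0,0.0004,0,0,-0.1,1],[0,0,0,0,0,0,1],[0,0,0,0,0,0,1],[0,0,0,0,0,0,1]]'
python3 - <<'E'
from h import *
for n in ['top','side']: shot(n,n+'6')
# bubble by colour in top image
for f in ('top5','top6'):
    im=load(f)['im'][240:265,295:340].astype(int);R,G,B=im[...,0],im[...,1],im[...,2]
    g=(G>R+30)&(G>B+60); 
    V,U=np.nonzero(g);print(f,'green u',U.min()+295,U.max()+295)
    for v in range(7,17): print(v+240,' '.join('G' if g[v,u] else '%d'%(B[v,u]//10) for u in range(0,45)))
E
```

```text
time: 20.9
ee_pos: [0.4699, -0.1897, 0.0635]
ee_rot: [[-0.557, 0.83, 0.004], [0.83, 0.557, -0.004], [-0.005, 0.001, -1.0]]
contact_force: [-3.6, -6.5, 16.9]
gripper_width: 0.156
grip_force: 40.0
time: 21.65
ee_pos: [0.4698, -0.1903, 0.0623]
ee_rot: [[-0.777, 0.629, 0.003], [0.629, 0.777, -0.005], [-0.006, -0.002, -1.0]]
contact_force: [-4.3, -9.6, 16.9]
gripper_width: 0.157
grip_force: 40.0
top5 green u 302 331
247 4 3 3 6 10 10 7 1 G G G G G G G G G 0 1 2 3 4 5 6 7 6 5 5 4 3 4 4 3 4 4 6 5 5 5 5 5 3 4 4 4
248 3 3 4 7 11 12 10 G G G G G G G G G G 0 0 G G 0 1 3 4 5 4 6 7 7 6 4 4 4 4 5 6 5 5 5 5 3 3 3 3
249 3 3 4 8 11 12 9 G G G G G G G G G G 0 G G G G G G G 0 1 3 4 5 6 9 9 6 5 5 5 6 6 6 5 4 4 3 3
250 4 4 4 6 9 11 11 7 5 1 0 G G G G G G 0 G G G G G G G G 0 4 8 9 5 5 5 5 6 6 7 6 5 5 5 5 4 3 3
251 6 6 6 5 5 7 7 6 6 8 10 7 6 3 G G 0 0 G G G G G G G G 2 7 9 10 11 6 3 1 2 3 4 5 6 6 6 5 4 3 3
252 6 6 6 6 6 6 6 5 5 6 7 7 7 8 9 7 4 3 G G G G G G G G 5 9 9 11 14 12 3 G G G 0 4 7 7 7 4 3 3 3
253 6 6 6 6 6 6 6 6 5 5 5 5 5 5 6 6 6 7 6 5 2 1 G G G 0 5 9 9 11 15 14 4 G G G G 6 7 7 7 4 3 3 3
254 6 6 6
[... 589 characters left out ...]
3 3
250 5 5 4 6 9 11 11 7 5 1 G G G G G G G 0 G G G G 2 7 11 13 12 10 5 1 3 5 6 7 8 6 7 6 4 4 3 3 4 3 3
251 8 8 8 7 6 6 7 6 6 8 10 8 6 3 G G 0 0 G G G G 4 10 13 15 14 14 12 G G G 0 2 4 3 3 5 8 6 5 3 4 3 3
252 9 9 10 9 9 8 8 6 5 6 7 6 7 8 9 7 4 3 G G G G 4 10 13 15 15 15 12 G G G G G G G 0 5 10 11 10 4 3 3 3
253 9 9 9 10 9 9 9 8 8 8 8 6 5 6 6 7 8 10 9 7 2 1 2 8 12 13 14 14 6 G G G G G G G G 6 10 9 8 3 3 3 3
254 9 9 9 9 9 9 9 9 9 9 9 9 9 8 7 7 6 6 6 7 8 10 7 6 6 7 8 8 G G G G G G G G G 7 10 8 6 3 3 3 3
255 9 9 9 9 9 9 9 9 9 9 9 9 9 9 9 9 8 8 7 7 6 6 6 6 8 10 9 8 3 0 G G G G G G 3 9 11 8 5 4 3 3 3
256 9 9 9 9 9 9 9 9 9 9 9 9 9 9 9 10 10 9 9 9 8 8 6 4 6 7 6 7 9 10 8 8 3 G G G 5 10 11 8 4 3 3 3 3
```

```bash
python3 -m handwheel '[[-0.0003,-0.0004,0.0004,0,0,-0.1,1],[-0.0003,-0.0004,0.0004,0,0,-0.1,1],[-0.0003,-0.0004,0.0004,0,0,-0.1,1],[0,0,0.0004,0,0,-0.1,1],[0,0,0.0004,0,0,-0.1,1],[0,0,0,0,0,0,1],[0,0,0,0,0,0,1],[0,0,0,0,0,0,1],[0,0,0,0,0,0,1]]'
python3 - <<'E'
from h import *
for n in ['top','side']: shot(n,n+'7')
im=load('top7')['im'][240:265,295:340].astype(int);R,G,B=im[...,0],im[...,1],im[...,2]
g=(G>R+30)&(G>B+60)
for v in range(7,17): print(v+240,' '.join('G' if g[v,u] else '%d'%(B[v,u]//10) for u in range(0,45)))
a=cv2.imread('pics/top7.png')[230:270,290:350];b=cv2.imread('pics/side7.png')[200:260,320:410]
cv2.imwrite('pics/c7.png',np.vstack([cv2.resize(x,(432,288),interpolation=cv2.INTER_CUBIC) for x in (a,b)]))
E
```

```text
time: 22.88
ee_pos: [0.4697, -0.1916, 0.0602]
ee_rot: [[-0.984, 0.18, 0.003], [0.18, 0.984, -0.005], [-0.004, -0.004, -1.0]]
contact_force: [-5.1, -9.6, 15.1]
gripper_width: 0.159
grip_force: 40.0
247 4 4 4 5 9 10 7 4 G G G G G G G G G 0 2 4 4 6 7 9 9 10 9 6 5 5 6 6 6 6 6 5 4 4 2 1 2 2 2 2 2
248 3 3 4 6 10 11 10 2 G G G G G G G G G G 0 G 4 8 9 7 5 6 7 10 11 10 8 6 5 5 6 6 6 5 5 5 5 4 3 2 2
249 3 3 4 7 11 12 11 0 G G G G G G G G G 0 0 3 8 11 12 11 10 5 2 5 6 7 7 10 11 10 7 6 5 6 6 6 6 5 5 5 5
250 6 5 4 6 9 11 12 6 5 1 0 G G G G G G 0 G 5 10 13 14 14 14 9 0 0 G 1 2 4 6 7 7 7 8 9 5 5 5 6 6 6 5
251 9 8 8 7 6 7 7 5 6 8 10 8 7 1 G G 0 0 G 5 11 14 15 15 15 10 G 0 G G G G G 1 2 3 4 7 8 9 9 6 6 6 5
252 9 9 10 9 9 8 8 6 5 6 7 7 7 8 10 7 4 3 G 3 9 13 14 15 14 6 0 0 G G G G G G G G G 5 10 11 11 7 6 6 5
253 9 9 9 10 9 9 9 9 8 8 8 7 5 6 7 7 7 9 9 8 6 8 9 10 8 1 0 G G G G G G G G G G 5 11 12 11 6 5 5 4
254 9 9 9 9 9 9 9 9 9 9 9 9 8 8 7 7 6 6 6 7 8 10 10 8 3 1 0 G G G G G G G G G G 7 11 12 11 5 5 4 3
255 9 9 9 9 9 9 9 9 9 9 9 9 9 9 9 9 8 8 7 7 6 7 6 6 8 10 8 7 3 1 G G G G G G 2 8 11 12 10 6 5 4 3
256 9 9 9 9 9 9 9 9 9 9 9 9 9 9 9 10 10 9 9 9 8 8 6 5 6 7 6 7 8 10 8 8 3 0 G G 4 10 12 12 8 6 5 3 3
```

View pics/c7.png

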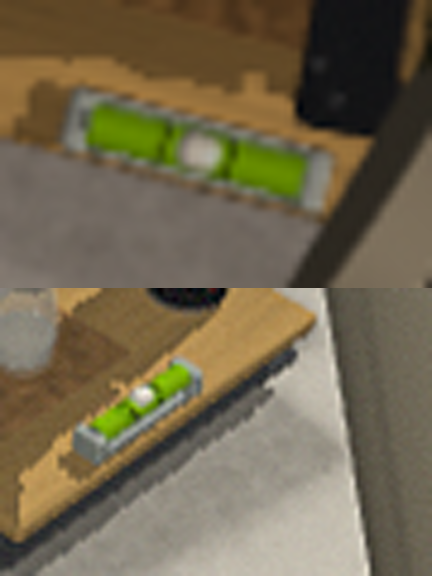

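The bubble is centred between the lines: about (202,150) against lines at 167 and 232 in the top crop. The side view agrees, and the press is about 15 N. Handing in.

Run:
```python
from h import *
s=env.sense();print(s['time'],s['contact_force'],s['grip_force']);print(env.close_job())
```

```text
22.975 [-4.37626001 -8.57732187 15.68868798] 40.00883602537215
the job is handed in; nothing more can be done
None
```

I handed the job in at 23 s: two shakers are standing on the cork pad, the third is left where it was, and the arm is holding the knob down at about 15 N with the bubble within about 1 mm of centre; no verdict came back.

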